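# Get the measuring cup out from behind the spice jars

### The arm

A 7-joint arm with a two-finger parallel gripper is mounted at the origin on a cart in front of the work surface, level with it; the furniture and walls round the work are solid. World frame = base frame: x ahead of the robot, y to its left, z up, the work surface at z = 0. Lengths are in m, angles in rad, forces in N, time in s.
With the tool pointing down it reaches from about 0.35 to 0.9 m from the base axis. Payload 8.1 kg.
Tool frame: the origin (TCP) lies midway between the tips of the shut fingers; the grasp point (between the pads) lies 19 mm behind it; z points along the fingers, y is the line along which they close (so a half turn about z gives the same grasp; the last joint's range is limited). The gripper opens to 92 mm and grips with 3 to 60 N. Pads are 19 mm wide; open, the fingers measure 130 mm over their backs; the gripper's body (75 mm by 190 mm) begins 47 mm behind the grasp point.
Start: joints at [-1.215, 0.434, 0.025, 1.573, -0.012, 1.134, -0.075], TCP at [0.277, 0.56, 0.227] pointing down, gripper open.
Joint ranges: [-2.62, 2.62], [-0.44, 2.09], [-1.27, 1.32], [0.08, 2.57], [-1.32, 4.46], [0.12, 2], [-2.74, 2.74]. Speed limits (rad/s): [2.22, 2.22, 3.01, 3.01, 3.14, 3.14, 3.14].

### API

Orientations are given as a rotation vector (axis times angle).
In Python, from cell import observe, get_image, camera_model, sign_off, recognise, silhouettes gives the robot as it stands.
- The arm moves only by the tool apply_moves, never from a script. Its argument "motion" is a list of rows, each an object of numbers: "x", "y", "z": the shift along the world's x, y, z in cm; "yaw": the turn about the world's z in degrees; "hand": the opening, from -1 (shut) to 1 (fully open), so that 0 is half open. In form: [{"x": .., "y": .., "z": .., "yaw": .., "hand": ..}, ...]. A call has 1 to 10 rows; each row is the pose to reach, as a shift and turn from the pose commanded when the call began; what a row does not reach only later rows make up. A row lasts 1/8 s, in which the tool goes at most 62.5 mm and 10.7 degrees, less where a joint would pass 70% of its speed; a pose out of reach is approached as far as the arm can. A call with a gripper value outside its range is refused whole. The fingers move at their own pace and stop on an object; "newtons" is the grip in N (left out, the last holds). Time passes only in rows, so rows that repeat a pose let the fingers close. It gives the time, the measured TCP pose, the force, the opening and the grip force at its end, in the units of the state.
- observe(): the state, without advancing time (a new reading comes with each control period).
- get_image(name): name is "scene" or "top"; returns the picture (480x640x3 uint8, blue, green, red); there is no depth.
- camera_model(name): a dict with "camera_matrix" (3x3 intrinsics, pixels), "T" (4x4, takes a point from camera to world coordinates). Camera axes: x right, y up, looking along -z (the intrinsics and any distortion apply to the point x, -y, -z); pixel columns grow to the right and rows downward; lengths in m; the calibration is good to about 2 mm. A picture is of the moment at which its call begins. camera_model takes no time and is no camera call.
- sign_off(): hands the job in; it is judged then, once.
Trained networks look in the newest picture that a camera, given by its name, has taken for a name from the list of things; names that differ only in an ending like _2 or _b are one class to them, and where a whole thing is asked for, a point or a joint stands for the part that bears it (a point fixed in the world has none). Each returns a list of dicts, best first, with "p" (0 to 1); they miss things now and then, are a little off and sometimes report something else, mostly with a low value. They report only what shows in the picture. A call takes as long as a camera call.
- recognise(query, camera): "rect" ([left, top, right, bottom] in pixels, round what is visible of it).
- silhouettes(query, camera): "mask" (480x640 bool, what is visible of it) and "rect" ([left, top, right, bottom] in pixels, round what is visible of it).
The state is a dict: "clock": time; "joints": joint angles; "dq": joint speeds; "joint_efforts": joint torques, N m; "position": TCP position; "ee_rot": TCP orientation; "force": force on the tool from outside, world axes, zero at the start; "ft_torque": the same for the moment, N m; "width": opening from 0.0 (shut) to 1.0 (fully open); "gripper_force": force on a finger pad.
Only numpy, scipy, OpenCV 4.12 (cv2) and the standard library are available. Lean on these libraries where they do the work, as an engineer would, in place of code of your own. Each camera call takes 0.05 s, during which the arm holds its last target. There are 200 camera calls.

### The job

The little steel measuring cup is hemmed in by three spice jars in the wooden spice tray. First clear all three jars out of the tray and stand them upright on the chopping board, leaving the cup where it is; then take out the cup and set it upright in the middle of the white saucer; only then put each jar back upright on the very pad where it stood before. Do not tip the jars or the cup over, and leave the honey jar, the flask and the teaspoon alone.

Things in the scene. Friction and masses are not known exactly. Their poses are not given: they have to be found in the camera images.
- tray: fixed wooden tray, 156 (its x, roughly away from the robot) by 184 mm (its y); lip 22 mm high, 7 mm thick; inner floor 8 mm above the work surface. Origin: centre of underside, z up. Three flush dark pads, 51 mm across, at (x, y) = (-38, 0), (18, 54), (18, -54) mm in its frame; at the start a jar stands within 5 mm of the centre of each (which on which varies), the cup near (18, 0)
- board: fixed chopping board of pale wood, 220 mm (its x) by 120 mm (its y), its x pointing roughly away from the robot (within 12 degrees), flat top 15 mm above the work surface, with a dark dot near one end. The side area for the jars. Origin: centre of its underside, z up
- saucer: fixed shallow white round saucer, 93 mm across, rim 14 mm high; its flat middle, about 48 mm across, lies 6 mm above the work surface. Origin: centre of its underside, z up
- cup: small open steel measuring cup, round, 45 mm across, 41 mm high, 0.05 kg; grip it from above round the outside. Origin: centre of its underside, z up
- red_jar: spice jar with a red cap, pinkish contents, 45 mm across, 106 mm high. Stands upright; grip it from above round its upper part (45 mm across). 0.11 kg. Origin: centre of its underside, z up
- yellow_jar: spice jar with a yellow cap, yellowish contents, 42 mm across, 96 mm high. Stands upright; grip it from above round its upper part (42 mm across). 0.11 kg. Origin: centre of its underside, z up
- white_jar: spice jar with a white cap, 47 mm across, 98 mm high. Stands upright; grip it from above round its upper part (46 mm across). 0.11 kg. Origin: centre of its underside, z up
- honey: bystander: squat honey jar with a green lid, 68 by 74 mm, 84 mm high, behind the work to the left. Origin: centre of its underside
- flask: bystander: white steel flask with a black cap, 67 mm across, 174 mm high, at the back left. Origin: centre of its underside
- teaspoon: bystander: steel teaspoon lying flat, 135 mm long along its x, 28 mm wide, 10 mm high, at the front right. Origin: centre of its underside

How it is judged:
On the way, in this order (a step that is already met when the one before it is completed fails the run):
1. all three jars stand upright and released on the chopping board, the cup still in its place in the tray (x of red_jar in the frame of board between -0.1 and 0.1 m and y of red_jar in the frame of board between -0.055 and 0.055 m and z of red_jar in the frame of board between 0.01 and 0.021 m and angle between each of red_jar, yellow_jar, white_jar's own z axis and vertical below 0.1 rad and linear speed of each of red_jar, yellow_jar, white_jar below 0.02 m/s and contact force between the fingers and red_jar below 0.1 N and x of yellow_jar in the frame of board between -0.1 and 0.1 m and y of yellow_jar in the frame of board between -0.055 and 0.055 m and z of yellow_jar in the frame of board between 0.01 and 0.021 m and contact force between the fingers and yellow_jar below 0.1 N and x of white_jar in the frame of board between -0.1 and 0.1 m and y of white_jar in the frame of board between -0.055 and 0.055 m and z of white_jar in the frame of board between 0.01 and 0.021 m and contact force between the fingers and white_jar below 0.1 N and distance of cup from where it was at the start of the episode below 0.03 m), for 0.2 s.
2. the cup stands released in the middle of the saucer, all three jars still on the board (x of red_jar in the frame of board between -0.1 and 0.1 m and y of red_jar in the frame of board between -0.055 and 0.055 m and z of red_jar in the frame of board between 0.01 and 0.021 m and angle between each of red_jar, yellow_jar, white_jar's own z axis and vertical below 0.1 rad and linear speed of each of red_jar, yellow_jar, white_jar, cup below 0.02 m/s and contact force between the fingers and red_jar below 0.1 N and x of yellow_jar in the frame of board between -0.1 and 0.1 m and y of yellow_jar in the frame of board between -0.055 and 0.055 m and z of yellow_jar in the frame of board between 0.01 and 0.021 m and contact force between the fingers and yellow_jar below 0.1 N and x of white_jar in the frame of board between -0.1 and 0.1 m and y of white_jar in the frame of board between -0.055 and 0.055 m and z of white_jar in the frame of board between 0.01 and 0.021 m and contact force between the fingers and white_jar below 0.1 N and horizontal distance between cup and saucer below 0.015 m and z of cup in the frame of saucer between 0.002 and 0.014 m and angle between cup's own z axis and vertical below 0.2 rad and contact force between the fingers and cup below 0.1 N), for 0.2 s.
At the end, for the whole second after the job is handed in: each jar stands upright, released and at rest within 15 mm of where it stood at the start, and the cup stands upright, released and at rest in the saucer, its centre within 15 mm of the saucer's (distance of each of red_jar, yellow_jar, white_jar from where it was at the start of the episode below 0.015 m and angle between each of red_jar, yellow_jar, white_jar's own z axis and vertical below 0.1 rad and linear speed of each of red_jar, yellow_jar, white_jar, cup below 0.02 m/s and contact force between the fingers and red_jar below 0.1 N and contact force between the fingers and yellow_jar below 0.1 N and contact force between the fingers and white_jar below 0.1 N and horizontal distance between cup and saucer below 0.015 m and z of cup in the frame of saucer between 0.002 and 0.014 m and angle between cup's own z axis and vertical below 0.2 rad and contact force between the fingers and cup below 0.1 N); the robot touches nothing.
It fails at once if a jar or the cup is tipped over (by more than 40 degrees) (angle between any of red_jar, yellow_jar, white_jar, cup's own z axis and vertical above 0.7 rad).
It fails at once if the honey jar, the flask or the teaspoon is moved by more than 20 mm (distance of any of honey, flask, teaspoon from where it was at the start of the episode above 0.02 m).
It also fails if it takes over 136 s, if anything falls off the work surface, if the arm or the gripper's body presses on something with over 40 N, if the wrist force passes 120 N, or if a joint passes its speed limit or range.

## Working session

There is one attempt and no reset: what is moved stays moved. The work goes in short steps, Python scripts to look and compute and a tool call to move; the robot and the scene stay as the last step left them, time stands still between calls to the robot, and variables do not carry over. Pictures are saved under pics/ and viewed, at most 14 in all, crops included, and the job is handed in when it is done.

Besides the shell and the picture viewer there is one more tool, called after "Call:" by a JSON object that holds its "op" and its "data", one argument or row to a line. apply_moves: Moves the arm, as the interface text tells. Its arguments: {"type":"object","properties":{"motion":{"type":"array","items":{"type":"object","properties":{"x":{"type":"number"},"y":{"type":"number"},"z":{"type":"number"},"yaw":{"type":"number"},"hand":{"type":"number"}}}},"newtons":{"type":"number"}},"required":["motion"]}

```bash
mkdir -p pics
python3 - <<'E'
from cell import *
import cv2,numpy as np
print(observe())
for n in("scene","top"):
    im=get_image(n); cv2.imwrite(f"pics/{n}0.png",im)
    m=camera_model(n); print(n,np.round(m["camera_matrix"],1).tolist(),np.round(m["T"],4).tolist(),[k for k in m])
    for q in ["tray","board","saucer","cup","red_jar","yellow_jar","white_jar","honey","flask","teaspoon"]:
        r=recognise(q,n); print(q,[(np.round(a["rect"]).tolist(),round(a["p"],2)) for a in r[:2]])
E
```

```text
{'clock': 0.0, 'joints': array([-1.21459326,  0.43523179,  0.02499176,  1.57412333, -0.01159336,
        1.13398063, -0.07508654]), 'dq': array([ 6.40864439e-05, -1.52533185e-03, -7.76408689e-04, -1.19628699e-04,
       -5.30273469e-04, -6.28819067e-04, -7.07263981e-04]), 'joint_efforts': array([-6.75964748e-04, -6.67841148e+01,  9.84791592e-01, -3.14459753e+01,
       -6.05460349e-02,  4.30734409e-02,  1.58716043e-04]), 'position': array([0.27663066, 0.55986623, 0.22592957]), 'ee_rot': array([-7.14442868e-01, -3.05906358e+00,  2.48910621e-03]), 'force': array([-0.0560631 ,  0.38988214, -0.44073838]), 'ft_torque': array([-0.0273905 , -0.03058517,  0.01245179]), 'gripper_force': 0.0, 'width': 1.001679733472462}
scene [[505.6, 0.0, 319.7], [0.0, 505.6, 227.0], [0.0, 0.0, 1.0]] [[0.5609, 0.4264, -0.7097, -0.3924], [-0.8276, 0.31, -0.4679, -0.6702], [0.0205, 0.8498, 0.5268, 0.7711], [0.0, 0.0, 0.0, 1.0]] ['camera_matrix', 'T']
tray [([247.0, 236.0, 335.0, 277.0], 0.72)]
board [([330.0, 269.0, 414.0, 334.0], 0.66)]
saucer [([199.0, 214.0, 232.0, 231.0], 0.9)]
cup [([293.0, 233.0, 303.0, 2
[... 389 characters left out ...]
450.0, 355.0], 0.71)]
top [[574.2, 0.0, 329.8], [0.0, 574.2, 240.3], [0.0, 0.0, 1.0]] [[-0.0186, 0.9856, -0.1679, 0.3807], [-0.9995, -0.0226, -0.022, -0.0644], [-0.0254, 0.1674, 0.9856, 1.324], [0.0, 0.0, 0.0, 1.0]] ['camera_matrix', 'T']
tray [([272.0, 255.0, 362.0, 329.0], 0.79)]
board [([408.0, 257.0, 467.0, 357.0], 0.79)]
saucer [([181.0, 278.0, 221.0, 318.0], 0.91)]
cup [([306.0, 272.0, 324.0, 293.0], 0.86)]
red_jar [([307.0, 297.0, 327.0, 319.0], 0.76)]
yellow_jar [([328.0, 269.0, 353.0, 296.0], 0.93)]
white_jar [([278.0, 273.0, 305.0, 296.0], 0.85)]
honey [([226.0, 187.0, 263.0, 224.0], 0.77)]
flask [([150.0, 173.0, 199.0, 218.0], 0.66)]
teaspoon [([498.0, 296.0, 520.0, 356.0], 0.77)]
```

Run:
```python
import cv2
im=cv2.imread("pics/top0.png"); cv2.imwrite("pics/c1.png",cv2.resize(im[220:370,260:480],None,fx=3.6,fy=3.6,interpolation=2))
im=cv2.imread("pics/scene0.png"); cv2.imwrite("pics/c2.png",cv2.resize(im[130:370,190:470],None,fx=2.5,fy=2.5,interpolation=2))
```

```text
(no output)
```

View pics/c1.png

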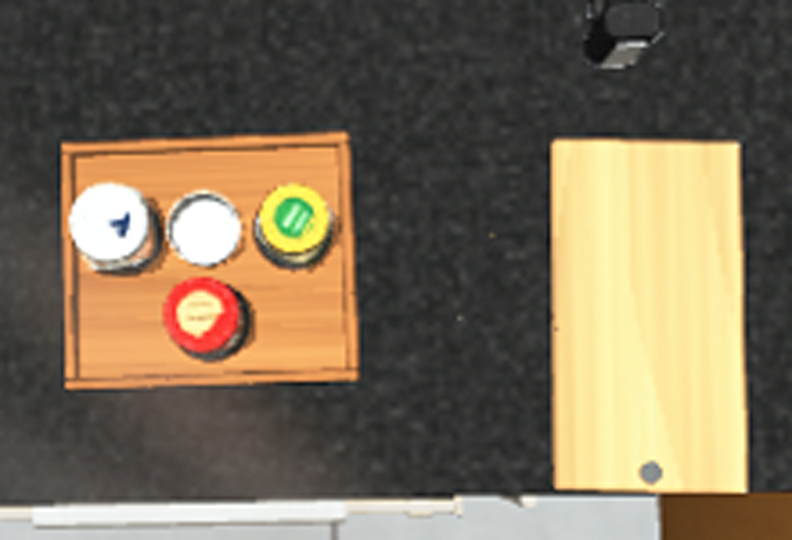

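View pics/c2.png

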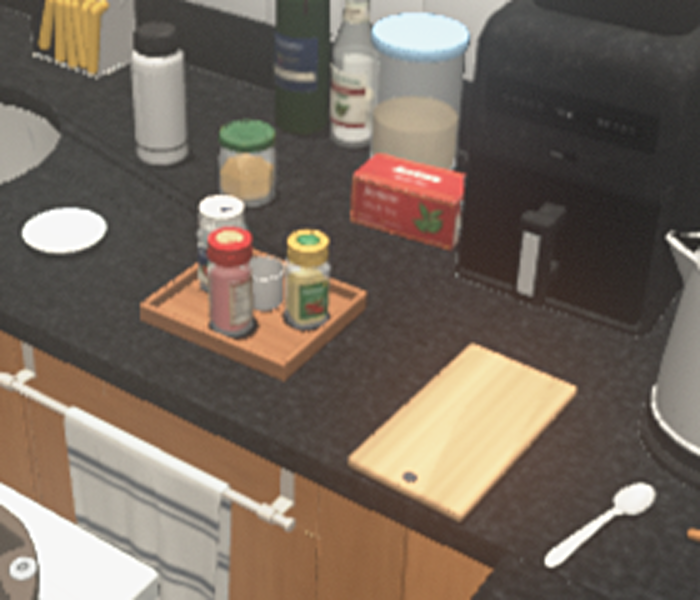

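```bash
cat > h.py <<'E'
from cell import *
import cv2,numpy as np
from scipy.optimize import minimize
CM={n:camera_model(n) for n in("top","scene")}
def proj(P,n):
    m=CM[n];T=m["T"];c=(np.atleast_2d(P)-T[:3,3])@T[:3,:3]; c=c*[1,-1,-1]
    q=c@m["camera_matrix"].T; return q[:,:2]/q[:,2:]
def unproj(px,z,n="top"):
    m=CM[n];T=m["T"];px=np.atleast_2d(px)
    d=np.c_[px,np.ones(len(px))]@np.linalg.inv(m["camera_matrix"]).T*[1,-1,-1]@T[:3,:3].T
    return T[:3,3]+d*((z-T[2,3])/d[:,2])[:,None]
a=np.linspace(0,2*np.pi,40,endpoint=False);C=np.c_[np.cos(a),np.sin(a)]
def cyl(xy,r,z0,z1):
    return np.vstack([np.c_[C*r+xy,np.full(40,z)] for z in(z0,z1)])
def fit(mask,n,r,z0,z1):
    mask=mask.astype(np.uint8);S=4
    ys,xs=np.nonzero(mask);x0=xs.min()-8;y0=ys.min()-8
    w,h=xs.max()-x0+9,ys.max()-y0+9
    big=cv2.resize(mask[y0:y0+h,x0:x0+w],None,fx=S,fy=S,interpolation=0)
    def cost(xy):
        p=(proj(cyl(xy,r,z0,z1),n)-[x0,y0]+.5)*S
        o=np.zeros_like(big);cv2.fillConvexPoly(o,cv2.convexHull(np.round(p*16).astype(np.int32)),1,shift=4)
        return 1-(o&big).sum()/(o|big).sum()
    g=unproj([[xs.mean(),ys.mean()]],(z0+z1)/2,n)[0,:2]
    R=minimize(cost,g,method="Nelder-Mead",options=dict(initial_simplex=g+np.array([[0,0],[.01,0],[0,.01]])))
    return R.x,1-R.fun
OB=dict(cup=(.0225,.041),red_jar=(.0225,.106),yellow_jar=(.021,.096),white_jar=(.0235,.098))
def jars(names,z0,cams=("top","scene")):
    for c in cams:
        get_image(c)
        for k in names:
            s=silhouettes(k,c)
            for t in s[:1]:
                x,i=fit(t["mask"],c,OB[k][0],z0,z0+OB[k][1]);print(c,k,np.round(x,4),"iou",round(i,2),"p",round(t["p"],2))
E
python3 - <<'E'
from h import *
f=lambda p:np.array(p)/3.6+[260,220]-.5+.14
print("tray",np.round(unproj(f([(62,143),(348,133),(357,381),(66,389)]),.022),4).tolist())
print("board",np.round(unproj(f([(552,140),(740,142),(747,492),(555,489)]),.015),4).tolist())
for k,p,z in(("white",(110,222),.106),("red",(206,316),.114),("yel",(294,218),.104),("cup",(205,230),.049)):print(k,np.round(unproj(f([p]),z),4))
jars(OB,.008)
for c in("top","scene"):
    s=silhouettes("saucer",c)[0];ys,xs=np.nonzero(s["mask"]);e=cv2.fitEllipse(cv2.findContours(s["mask"].astype(np.uint8),0,1)[0][0])
    print("saucer",c,e[0],np.round(unproj([e[0]],.010,c),4))
for q,z in(("honey",.084),("flask",.174),("teaspoon",.005)):
    r=recognise(q,"top")[0]["rect"];print(q,unproj([r[:2],r[2:]],z).round(3).tolist())
E
```

```text
tray [[0.5609, 0.0868, 0.022], [0.5633, -0.0953, 0.022], [0.4073, -0.0968, 0.022], [0.4059, 0.0848, 0.022]]
board [[0.5569, -0.2251, 0.015], [0.553, -0.344, 0.015], [0.3351, -0.3357, 0.015], [0.339, -0.2176, 0.015]]
white [[0.5015 0.0487 0.106 ]]
red [[ 0.4446 -0.0077  0.114 ]]
yel [[ 0.5017 -0.0601  0.104 ]]
cup [[ 0.5009 -0.0048  0.049 ]]
top cup [ 0.5033 -0.0023] iou 0.89 p 0.63
top red_jar [ 0.4458 -0.0039] iou 0.95 p 0.62
top yellow_jar [ 0.5014 -0.0591] iou 0.92 p 0.6
top white_jar [0.5012 0.0507] iou 0.9 p 0.56
scene cup [ 0.5042 -0.0014] iou 0.62 p 0.57
scene red_jar [ 0.4492 -0.    ] iou 0.94 p 0.59
scene yellow_jar [ 0.5031 -0.0571] iou 0.92 p 0.63
scene white_jar [ 0.5098 -0.0534] iou 0.83 p 0.72
saucer top (200.67332458496094, 297.5081481933594) [[0.478  0.2639 0.01  ]]
saucer scene (214.78318786621094, 221.4918212890625) [[0.4797 0.2677 0.01  ]]
honey [[0.715, 0.191, 0.084], [0.639, 0.111, 0.084]]
flask [[0.731, 0.338, 0.174], [0.635, 0.229, 0.174]]
teaspoon [[0.469, -0.418, 0.005], [0.332, -0.457, 0.005]]
```

Call:
{"op": "apply_moves", "data": {
  "motion": [
    {"x": 2,"y": -6,"z": 0,"yaw": 5,"hand": 0.6},
    {"x": 4,"y": -12,"z": 0,"yaw": 10,"hand": 0.6},
    {"x": 6,"y": -18,"z": 0,"yaw": 15,"hand": 0.6},
    {"x": 8,"y": -24,"z": 0,"yaw": 20,"hand": 0.6},
    {"x": 10,"y": -30,"z": 0,"yaw": 26,"hand": 0.6},
    {"x": 12,"y": -36,"z": 0,"yaw": 26,"hand": 0.6},
    {"x": 14,"y": -42,"z": 0,"yaw": 26,"hand": 0.6},
    {"x": 16,"y": -48,"z": 0,"yaw": 26,"hand": 0.6},
    {"x": 17,"y": -54,"z": 0,"yaw": 26,"hand": 0.6},
    {"x": 17,"y": -56.4,"z": 0,"yaw": 26,"hand": 0.6}
  ],
  "newtons": 25
}}

```text
clock: 3.1
position: [0.4472, -0.0074, 0.2271]
ee_rot: [0.015, 3.141, -0.001]
force: [0.7, 1.4, 1.0]
width: 0.797
gripper_force: 0.0
```

Call:
{"op": "apply_moves", "data": {
  "motion": [
    {"z": -3,"hand": 0.6},
    {"z": -7,"hand": 0.6},
    {"z": -11,"hand": 0.6},
    {"z": -13.5,"hand": 0.6},
    {"z": -15,"hand": 0.6},
    {"z": -15,"hand": 0.6}
  ]
}}

```text
schema error: expected keys x, y, z, yaw, hand
```

Run:
```python
from h import *
for n in("scene","top"):
    im=get_image(n); cv2.imwrite(f"pics/{n}1.png",im)
a=cv2.imread("pics/top1.png")[230:340,260:380];b=cv2.imread("pics/scene1.png")[180:290,230:350]
cv2.imwrite("pics/d1.png",cv2.resize(np.hstack([a,b]),None,fx=3.3,fy=3.3,interpolation=2)); print(observe()["position"])
```

```text
[ 0.44683246 -0.00730453  0.22697678]
```

View pics/d1.png

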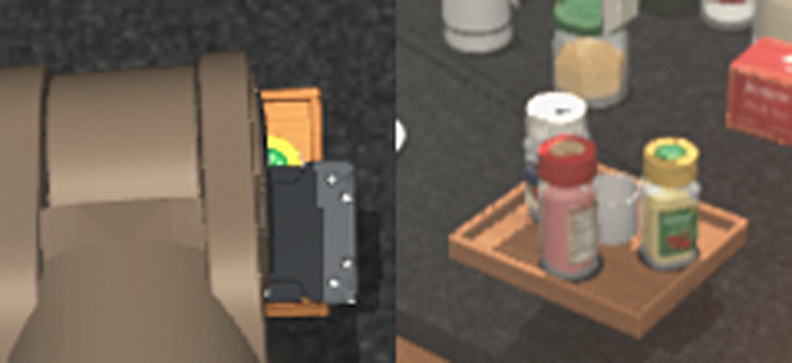

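Call:
{"op": "apply_moves", "data": {
  "motion": [
    {"x": 0,"y": 0.3,"z": -4,"yaw": 0,"hand": 0.6},
    {"x": 0,"y": 0.3,"z": -8,"yaw": 0,"hand": 0.6},
    {"x": 0,"y": 0.3,"z": -12,"yaw": 0,"hand": 0.6},
    {"x": 0,"y": 0.3,"z": -14,"yaw": 0,"hand": 0.6},
    {"x": 0,"y": 0.3,"z": -15,"yaw": 0,"hand": 0.6},
    {"x": 0,"y": 0.3,"z": -15,"yaw": 0,"hand": 0.6}
  ]
}}

```text
clock: 3.95
position: [0.4468, -0.0001, 0.0767]
ee_rot: [-0.007, -3.141, -0.0]
force: [-0.0, 0.3, -0.8]
width: 0.803
gripper_force: 0.0
```

Run:
```python
from h import *
for n in("scene","top"):
    im=get_image(n); cv2.imwrite(f"pics/{n}1.png",im)
a=cv2.imread("pics/top1.png")[230:340,260:380];b=cv2.imread("pics/scene1.png")[180:290,230:350]
cv2.imwrite("pics/d2.png",cv2.resize(np.hstack([a,b]),None,fx=3.3,fy=3.3,interpolation=2)); print(observe()["position"])
```

```text
[ 4.47429801e-01 -3.20576747e-04  7.74620739e-02]
```

View pics/d2.png

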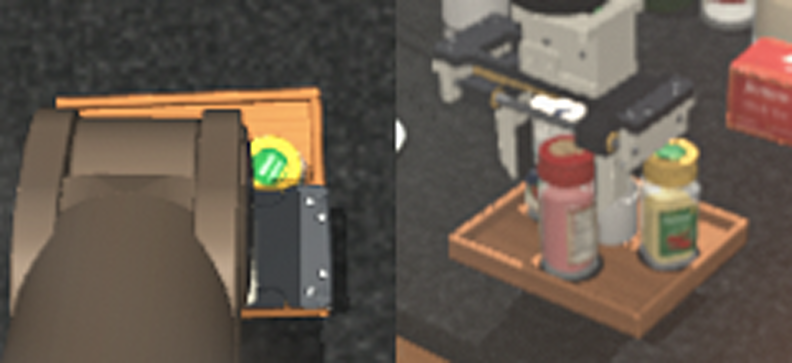

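Call:
{"op": "apply_moves", "data": {
  "motion": [
    {"x": 0,"y": -0.3,"z": 0,"yaw": 0,"hand": 0.6},
    {"x": 0,"y": -0.3,"z": 0,"yaw": 0,"hand": 0.1},
    {"x": 0,"y": -0.3,"z": 0,"yaw": 0,"hand": -0.5},
    {"x": 0,"y": -0.3,"z": 0,"yaw": 0,"hand": -0.5},
    {"x": 0,"y": -0.3,"z": 0,"yaw": 0,"hand": -0.5},
    {"x": 0,"y": -0.3,"z": 0,"yaw": 0,"hand": -0.5},
    {"x": 0,"y": -0.3,"z": 0,"yaw": 0,"hand": -0.5},
    {"x": 0,"y": -0.3,"z": 0,"yaw": 0,"hand": -0.5}
  ]
}}

```text
clock: 5.05
position: [0.4469, -0.0036, 0.0768]
ee_rot: [0.008, 3.141, 0.0]
force: [-1.1, -0.2, 2.5]
width: 0.478
gripper_force: 25.0
```

Call:
{"op": "apply_moves", "data": {
  "motion": [
    {"x": 0,"y": 0,"z": 3,"yaw": 0,"hand": -0.5},
    {"x": 0,"y": 0,"z": 7,"yaw": 0,"hand": -0.5},
    {"x": 0,"y": 0,"z": 11,"yaw": 0,"hand": -0.5},
    {"x": -1,"y": -3,"z": 13,"yaw": 0,"hand": -0.5},
    {"x": -3,"y": -8,"z": 13,"yaw": 0,"hand": -0.5},
    {"x": -5,"y": -13,"z": 13,"yaw": 0,"hand": -0.5},
    {"x": -6,"y": -18,"z": 13,"yaw": 0,"hand": -0.5},
    {"x": -7.1,"y": -23,"z": 12,"yaw": 0,"hand": -0.5},
    {"x": -7.1,"y": -26,"z": 10,"yaw": 0,"hand": -0.5},
    {"x": -7.1,"y": -27.4,"z": 8,"yaw": 0,"hand": -0.5}
  ]
}}

```text
clock: 6.3
position: [0.3752, -0.2796, 0.1561]
ee_rot: [0.012, 3.141, -0.001]
force: [-0.3, 1.5, -0.8]
width: 0.48
gripper_force: 25.0
```

Call:
{"op": "apply_moves", "data": {
  "motion": [
    {"x": 0,"y": 0,"z": -3,"yaw": 0,"hand": -0.5},
    {"x": 0,"y": 0,"z": -5,"yaw": 0,"hand": -0.5},
    {"x": 0,"y": 0,"z": -6.5,"yaw": 0,"hand": -0.5},
    {"x": 0,"y": 0,"z": -7,"yaw": 0,"hand": -0.5},
    {"x": 0,"y": 0,"z": -7.1,"yaw": 0,"hand": -0.5},
    {"x": 0,"y": 0,"z": -7.1,"yaw": 0,"hand": -0.5}
  ]
}}

```text
clock: 7.05
position: [0.3762, -0.2778, 0.0863]
ee_rot: [0.008, 3.141, -0.001]
force: [-0.2, 0.4, -1.9]
width: 0.481
gripper_force: 25.0
```

Call:
{"op": "apply_moves", "data": {
  "motion": [
    {"x": 0,"y": 0,"z": -0.2,"yaw": 0,"hand": -0.5},
    {"x": 0,"y": 0,"z": -0.25,"yaw": 0,"hand": -0.5},
    {"x": 0,"y": 0,"z": -0.25,"yaw": 0,"hand": 0},
    {"x": 0,"y": 0,"z": -0.25,"yaw": 0,"hand": 0.6},
    {"x": 0,"y": 0,"z": -0.25,"yaw": 0,"hand": 0.6},
    {"x": 0,"y": 0,"z": -0.25,"yaw": 0,"hand": 0.6},
    {"x": 0,"y": 0,"z": 3,"yaw": 0,"hand": 0.6},
    {"x": 0,"y": 0,"z": 7,"yaw": 0,"hand": 0.6},
    {"x": 0,"y": 0,"z": 10,"yaw": 0,"hand": 0.6},
    {"x": 0,"y": 0,"z": 10,"yaw": 0,"hand": 0.6}
  ]
}}

```text
clock: 8.3
position: [0.377, -0.2784, 0.1876]
ee_rot: [0.008, 3.138, -0.002]
force: [0.9, 0.7, -1.4]
width: 0.799
gripper_force: 0.0
```

Call:
{"op": "apply_moves", "data": {
  "motion": [
    {"x": 3,"y": 5.5,"z": 0,"yaw": 0,"hand": 0.6},
    {"x": 6,"y": 11,"z": 0,"yaw": 0,"hand": 0.6},
    {"x": 9,"y": 16,"z": 0,"yaw": 0,"hand": 0.6},
    {"x": 12,"y": 20.5,"z": 0,"yaw": 0,"hand": 0.6},
    {"x": 12.6,"y": 21.9,"z": 0,"yaw": 0,"hand": 0.6},
    {"x": 12.6,"y": 21.9,"z": 0,"yaw": 0,"hand": 0.6},
    {"x": 12.6,"y": 21.9,"z": -4,"yaw": 0,"hand": 0.6},
    {"x": 12.6,"y": 21.9,"z": -8,"yaw": 0,"hand": 0.6},
    {"x": 12.6,"y": 21.9,"z": -11,"yaw": 0,"hand": 0.6},
    {"x": 12.6,"y": 21.9,"z": -11.8,"yaw": 0,"hand": 0.6}
  ]
}}

```text
clock: 9.55
position: [0.4996, -0.0607, 0.0662]
ee_rot: [-0.013, -3.138, 0.001]
force: [0.4, -0.1, -0.1]
width: 0.8
gripper_force: 0.0
```

Call:
{"op": "apply_moves", "data": {
  "motion": [
    {"x": 0,"y": 0,"z": 0,"yaw": 0,"hand": 0.6},
    {"x": 0,"y": 0,"z": 0,"yaw": 0,"hand": 0.1},
    {"x": 0,"y": 0,"z": 0,"yaw": 0,"hand": -0.5},
    {"x": 0,"y": 0,"z": 0,"yaw": 0,"hand": -0.5},
    {"x": 0,"y": 0,"z": 0,"yaw": 0,"hand": -0.5},
    {"x": 0,"y": 0,"z": 0,"yaw": 0,"hand": -0.5},
    {"x": 0,"y": 0,"z": 0,"yaw": 0,"hand": -0.5}
  ]
}}

```text
clock: 10.42
position: [0.5024, -0.0587, 0.0682]
ee_rot: [0.008, 3.14, 0.0]
force: [-0.9, 0.2, 6.3]
width: 0.502
gripper_force: 25.0
```

Run:
```python
from h import *
print(observe())
b=get_image("scene")[170:280,230:350];cv2.imwrite("pics/d3.png",cv2.resize(b,None,fx=5,fy=5,interpolation=2))
```

```text
{'clock': 10.425, 'joints': array([-0.2340296 ,  0.45532606,  0.32562017,  2.05540549, -0.23060983,
        0.66366363,  1.80881662]), 'dq': array([-9.99014017e-04,  9.70193481e-04,  3.47723365e-05,  5.75983894e-04,
        6.82086568e-04, -1.57146550e-03, -1.23681055e-04]), 'joint_efforts': array([-1.89352585e-01, -5.25891817e+01,  4.48421627e+00, -1.93936247e+01,
        2.83519970e-02, -7.34988047e-03,  9.46406362e-03]), 'position': array([ 0.50237778, -0.05867431,  0.06819941]), 'ee_rot': array([8.00867125e-03, 3.14045147e+00, 9.64806299e-05]), 'force': array([-0.90956074,  0.18106091,  6.34648576]), 'ft_torque': array([0.04813395, 0.09304903, 0.03143202]), 'gripper_force': 25.004382370971143, 'width': 0.5015903252186569}
```

View pics/d3.png

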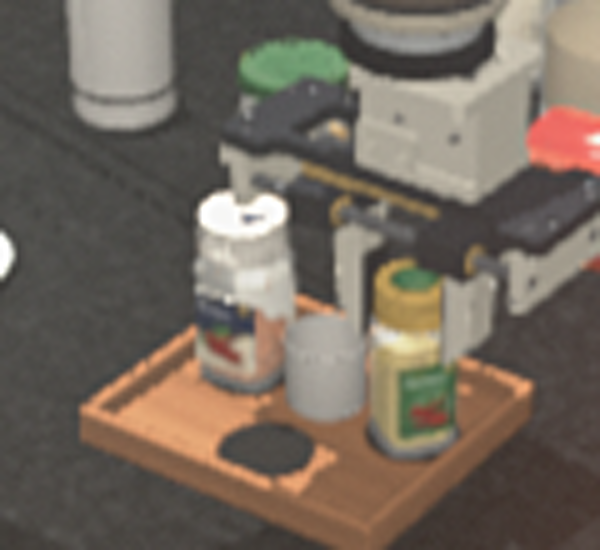

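Call:
{"op": "apply_moves", "data": {
  "motion": [
    {"x": 0,"y": 0,"z": 1,"yaw": 0,"hand": -0.5},
    {"x": 0,"y": 0,"z": 2,"yaw": 0,"hand": -0.5},
    {"x": 0,"y": 0,"z": 3,"yaw": 0,"hand": -0.5},
    {"x": 0,"y": 0,"z": 3,"yaw": 0,"hand": -0.5}
  ]
}}

```text
clock: 10.98
position: [0.5024, -0.0586, 0.0987]
ee_rot: [0.008, 3.14, 0.0]
force: [-0.7, -0.1, -1.4]
width: 0.504
gripper_force: 25.0
```

Run:
```python
from h import *
b=get_image("scene")[170:280,230:350];cv2.imwrite("pics/d4.png",cv2.resize(b,None,fx=5,fy=5,interpolation=2))
```

```text
(no output)
```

View pics/d4.png

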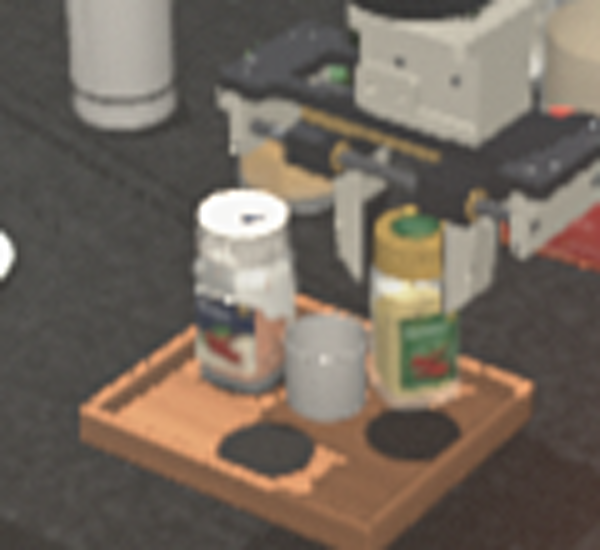

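Call:
{"op": "apply_moves", "data": {
  "motion": [
    {"x": -0.5,"y": -2,"z": 2,"yaw": 0,"hand": -0.5},
    {"x": -2,"y": -6,"z": 4,"yaw": 0,"hand": -0.5},
    {"x": -3,"y": -11,"z": 4,"yaw": 0,"hand": -0.5},
    {"x": -4.5,"y": -16,"z": 4,"yaw": 0,"hand": -0.5},
    {"x": -5.5,"y": -20,"z": 3,"yaw": 0,"hand": -0.5},
    {"x": -5.6,"y": -22.2,"z": 1,"yaw": 0,"hand": -0.5},
    {"x": -5.6,"y": -22.2,"z": -1,"yaw": 0,"hand": -0.5},
    {"x": -5.6,"y": -22.2,"z": -2,"yaw": 0,"hand": -0.5},
    {"x": -5.6,"y": -22.2,"z": -2.3,"yaw": 0,"hand": -0.5},
    {"x": -5.6,"y": -22.2,"z": -2.4,"yaw": 0,"hand": -0.5}
  ]
}}

```text
clock: 12.28
position: [0.446, -0.2805, 0.075]
ee_rot: [0.008, 3.141, 0.001]
force: [-6.7, 2.1, 21.8]
width: 0.505
gripper_force: 25.0
```

Call:
{"op": "apply_moves", "data": {
  "motion": [
    {"x": 0,"y": 0,"z": 0,"yaw": 0,"hand": -0.5},
    {"x": 0,"y": 0,"z": 0,"yaw": 0,"hand": -0.5},
    {"x": 0,"y": 0,"z": 0,"yaw": 0,"hand": 0.05},
    {"x": 0,"y": 0,"z": 0,"yaw": 0,"hand": 0.6},
    {"x": 0,"y": 0,"z": 0,"yaw": 0,"hand": 0.6},
    {"x": 0,"y": 0,"z": 0,"yaw": 0,"hand": 0.6},
    {"x": 0,"y": 0,"z": 3,"yaw": 0,"hand": 0.6},
    {"x": 0,"y": 0,"z": 7,"yaw": 0,"hand": 0.6},
    {"x": 0,"y": 0,"z": 11,"yaw": 0,"hand": 0.6},
    {"x": 0,"y": 0,"z": 11,"yaw": 0,"hand": 0.6}
  ]
}}

```text
clock: 13.52
position: [0.4474, -0.2817, 0.1865]
ee_rot: [0.008, 3.136, -0.003]
force: [0.0, 0.8, -0.4]
width: 0.799
gripper_force: 0.0
```

Call:
{"op": "apply_moves", "data": {
  "motion": [
    {"x": 1,"y": 5.5,"z": 0,"yaw": 0,"hand": 0.6},
    {"x": 2,"y": 11,"z": 0,"yaw": 0,"hand": 0.6},
    {"x": 3,"y": 16.5,"z": 0,"yaw": 0,"hand": 0.6},
    {"x": 4,"y": 22,"z": 0,"yaw": 0,"hand": 0.6},
    {"x": 5,"y": 27.5,"z": 0,"yaw": 0,"hand": 0.6},
    {"x": 5.5,"y": 32,"z": 0,"yaw": 0,"hand": 0.6},
    {"x": 5.5,"y": 33.1,"z": 0,"yaw": 0,"hand": 0.6},
    {"x": 5.5,"y": 33.1,"z": 0,"yaw": 0,"hand": 0.6}
  ]
}}

```text
clock: 14.52
position: [0.5003, 0.0506, 0.183]
ee_rot: [-0.006, -3.14, 0.001]
force: [-0.1, -1.3, -0.6]
width: 0.8
gripper_force: 0.0
```

Call:
{"op": "apply_moves", "data": {
  "motion": [
    {"x": 0,"y": 0,"z": -5,"yaw": 0,"hand": 0.6},
    {"x": 0,"y": 0,"z": -9,"yaw": 0,"hand": 0.6},
    {"x": 0,"y": 0,"z": -11,"yaw": 0,"hand": 0.6},
    {"x": 0,"y": 0,"z": -11.7,"yaw": 0,"hand": 0.6},
    {"x": 0,"y": 0,"z": -11.7,"yaw": 0,"hand": 0.1},
    {"x": 0,"y": 0,"z": -11.7,"yaw": 0,"hand": -0.5},
    {"x": 0,"y": 0,"z": -11.7,"yaw": 0,"hand": -0.5},
    {"x": 0,"y": 0,"z": -11.7,"yaw": 0,"hand": -0.5},
    {"x": 0,"y": 0,"z": -11.7,"yaw": 0,"hand": -0.5},
    {"x": 0,"y": 0,"z": -11.7,"yaw": 0,"hand": -0.5}
  ]
}}

```text
clock: 15.78
position: [0.5015, 0.0505, 0.0674]
ee_rot: [0.008, 3.14, 0.001]
force: [0.6, -0.1, 6.3]
width: 0.506
gripper_force: 24.4
```

Call:
{"op": "apply_moves", "data": {
  "motion": [
    {"x": 0,"y": 0,"z": 3,"yaw": 0,"hand": -0.5},
    {"x": 0,"y": 0,"z": 7,"yaw": 0,"hand": -0.5},
    {"x": 0,"y": -3,"z": 8,"yaw": 0,"hand": -0.5},
    {"x": 0,"y": -8,"z": 8,"yaw": 0,"hand": -0.5},
    {"x": 0.5,"y": -13,"z": 8,"yaw": 0,"hand": -0.5},
    {"x": 1,"y": -18,"z": 8,"yaw": 0,"hand": -0.5},
    {"x": 1.4,"y": -23,"z": 8,"yaw": 0,"hand": -0.5},
    {"x": 1.4,"y": -28,"z": 8,"yaw": 0,"hand": -0.5},
    {"x": 1.4,"y": -32,"z": 7,"yaw": 0,"hand": -0.5},
    {"x": 1.4,"y": -33.3,"z": 5,"yaw": 0,"hand": -0.5}
  ]
}}

```text
clock: 17.02
position: [0.5145, -0.2861, 0.1168]
ee_rot: [0.014, 3.14, -0.003]
force: [0.6, 0.5, -0.9]
width: 0.507
gripper_force: 24.4
```

Call:
{"op": "apply_moves", "data": {
  "motion": [
    {"x": 0,"y": 0,"z": -2,"yaw": 0,"hand": -0.5},
    {"x": 0,"y": 0,"z": -3.5,"yaw": 0,"hand": -0.5},
    {"x": 0,"y": 0,"z": -4.1,"yaw": 0,"hand": -0.5},
    {"x": 0,"y": 0,"z": -4.3,"yaw": 0,"hand": -0.5},
    {"x": 0,"y": 0,"z": -4.3,"yaw": 0,"hand": -0.5}
  ]
}}

```text
clock: 17.65
position: [0.5154, -0.2816, 0.0747]
ee_rot: [0.006, 3.141, 0.001]
force: [-2.4, 2.9, 6.2]
width: 0.513
gripper_force: 24.6
```

Call:
{"op": "apply_moves", "data": {
  "motion": [
    {"x": 0,"y": 0,"z": 0,"yaw": 0,"hand": 0.05},
    {"x": 0,"y": 0,"z": 0,"yaw": 0,"hand": 0.6},
    {"x": 0,"y": 0,"z": 0,"yaw": 0,"hand": 0.6},
    {"x": 0,"y": 0,"z": 0,"yaw": 0,"hand": 0.6},
    {"x": 0,"y": 0,"z": 3,"yaw": 0,"hand": 0.6},
    {"x": 0,"y": 0,"z": 7,"yaw": 0,"hand": 0.6},
    {"x": 0,"y": 0,"z": 11,"yaw": 0,"hand": 0.6},
    {"x": 0,"y": 5,"z": 11,"yaw": 0,"hand": 0.6},
    {"x": 0,"y": 10,"z": 11,"yaw": 0,"hand": 0.6},
    {"x": 0,"y": 12,"z": 11,"yaw": 0,"hand": 0.6}
  ]
}}

```text
clock: 18.9
position: [0.5149, -0.1592, 0.1837]
ee_rot: [-0.002, -3.142, -0.002]
force: [-0.3, -0.1, 0.7]
width: 0.799
gripper_force: 0.0
```

Run:
```python
from h import *
jars(["red_jar","yellow_jar","white_jar"],.015); jars(["cup"],.008)
print(observe()["position"])
cv2.imwrite("pics/e1.png",np.hstack([cv2.resize(get_image("scene")[180:350,230:430],None,fx=2,fy=2.),cv2.resize(get_image("top")[220:390,270:470],None,fx=2,fy=2.)]))
```

```text
top red_jar [ 0.3759 -0.2768] iou 0.96 p 0.97
top yellow_jar [ 0.445 -0.279] iou 0.86 p 0.58
top white_jar [ 0.5132 -0.3042] iou 0.27 p 0.43
scene red_jar [ 0.3783 -0.2757] iou 0.91 p 0.74
scene yellow_jar [ 0.4472 -0.281 ] iou 0.8 p 0.65
scene white_jar [ 0.5177 -0.281 ] iou 0.78 p 0.82
top cup [ 0.503  -0.0018] iou 0.94 p 0.54
[ 0.51472549 -0.16321244  0.18366902]
```

View pics/e1.png

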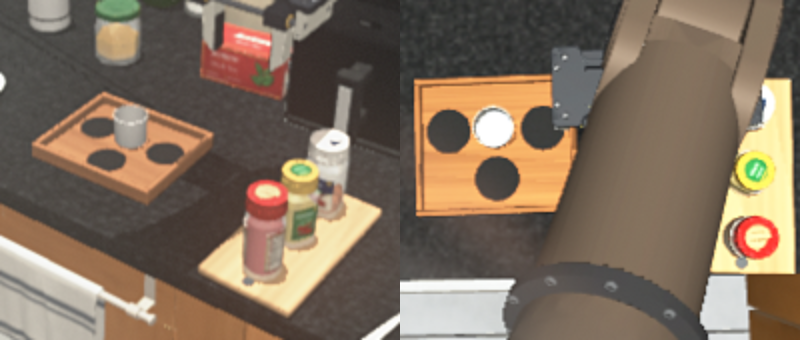

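Call:
{"op": "apply_moves", "data": {
  "motion": [
    {"x": -0.5,"y": 5,"z": 0,"yaw": 0,"hand": 0.6},
    {"x": -1.2,"y": 10,"z": 0,"yaw": 0,"hand": 0.6},
    {"x": -1.2,"y": 15,"z": 0,"yaw": 0,"hand": 0.6},
    {"x": -1.2,"y": 16.1,"z": -2,"yaw": 0,"hand": 0.6},
    {"x": -1.2,"y": 16.1,"z": -6,"yaw": 0,"hand": 0.6},
    {"x": -1.2,"y": 16.1,"z": -10,"yaw": 0,"hand": 0.6},
    {"x": -1.2,"y": 16.1,"z": -12,"yaw": 0,"hand": 0.6},
    {"x": -1.2,"y": 16.1,"z": -12,"yaw": 0,"hand": 0.6}
  ]
}}

```text
clock: 20.6
position: [0.5018, -0.0018, 0.0626]
ee_rot: [-0.008, -3.139, 0.001]
force: [1.2, 0.3, -0.8]
width: 0.798
gripper_force: 0.0
```

Run:
```python
from h import *
print(observe()["position"])
cv2.imwrite("pics/e2.png",cv2.resize(get_image("scene")[190:290,240:340],None,fx=5,fy=5.,interpolation=2))
print(proj([[.503,-.002,.049],[.503,-.002,.067]],"scene")-[240,190])
```

```text
[ 0.50177003 -0.00179094  0.06258084]
[[54.73374303 46.37916278]
 [54.69561742 40.58367709]]
```

View pics/e2.png

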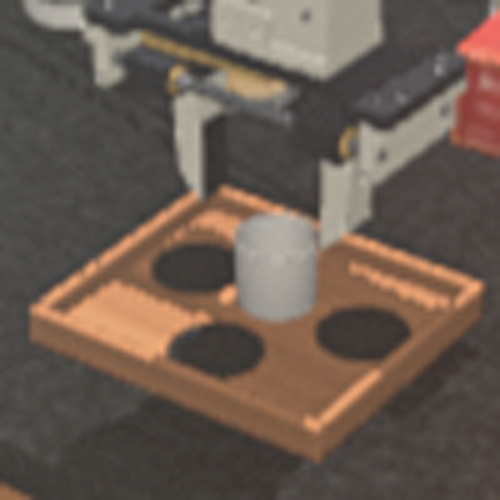

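Call:
{"op": "apply_moves", "data": {
  "motion": [
    {"x": 0.1,"y": 0,"z": -2,"yaw": 0,"hand": 0.6},
    {"x": 0.1,"y": 0,"z": -3.7,"yaw": 0,"hand": 0.6},
    {"x": 0.1,"y": 0,"z": -4.3,"yaw": 0,"hand": 0.6},
    {"x": 0.1,"y": 0,"z": -4.3,"yaw": 0,"hand": 0.1},
    {"x": 0.1,"y": 0,"z": -4.3,"yaw": 0,"hand": -0.4},
    {"x": 0.1,"y": 0,"z": -4.3,"yaw": 0,"hand": -0.4},
    {"x": 0.1,"y": 0,"z": -4.3,"yaw": 0,"hand": -0.4},
    {"x": 0.1,"y": 0,"z": -4.3,"yaw": 0,"hand": -0.4},
    {"x": 0.1,"y": 0,"z": -4.3,"yaw": 0,"hand": -0.4}
  ],
  "newtons": 15
}}

```text
clock: 21.78
position: [0.5042, -0.0017, 0.0212]
ee_rot: [0.008, 3.141, 0.0]
force: [0.2, -0.4, 6.1]
width: 0.48
gripper_force: 15.0
```

Call:
{"op": "apply_moves", "data": {
  "motion": [
    {"x": 0,"y": 0,"z": 2,"yaw": 0,"hand": -0.4},
    {"x": 0,"y": 0,"z": 5,"yaw": 0,"hand": -0.4},
    {"x": 0,"y": 3,"z": 7,"yaw": 0,"hand": -0.4},
    {"x": -1,"y": 8,"z": 7,"yaw": 0,"hand": -0.4},
    {"x": -2,"y": 13,"z": 7,"yaw": 0,"hand": -0.4},
    {"x": -2.6,"y": 18,"z": 7,"yaw": 0,"hand": -0.4},
    {"x": -2.6,"y": 22,"z": 7,"yaw": 0,"hand": -0.4},
    {"x": -2.6,"y": 25,"z": 6,"yaw": 0,"hand": -0.4},
    {"x": -2.6,"y": 26.6,"z": 4,"yaw": 0,"hand": -0.4},
    {"x": -2.6,"y": 26.6,"z": 3,"yaw": 0,"hand": -0.4}
  ]
}}

```text
clock: 23.02
position: [0.4769, 0.2654, 0.0497]
ee_rot: [-0.004, -3.14, 0.0]
force: [1.0, -0.2, -1.6]
width: 0.477
gripper_force: 15.0
```

Call:
{"op": "apply_moves", "data": {
  "motion": [
    {"x": 0,"y": 0,"z": -1,"yaw": 0,"hand": -0.4},
    {"x": 0,"y": 0,"z": -2.2,"yaw": 0,"hand": -0.4},
    {"x": 0,"y": 0,"z": -2.8,"yaw": 0,"hand": -0.4},
    {"x": 0,"y": 0,"z": -3.1,"yaw": 0,"hand": -0.4},
    {"x": 0,"y": 0,"z": -3.1,"yaw": 0,"hand": -0.4}
  ]
}}

```text
clock: 23.65
position: [0.4779, 0.2643, 0.0197]
ee_rot: [0.008, 3.142, 0.0]
force: [0.5, -0.5, -0.5]
width: 0.478
gripper_force: 15.0
```

Run:
```python
from h import *
o=observe();print(o["position"],o["force"])
cv2.imwrite("pics/f1.png",cv2.resize(get_image("scene")[160:260,160:260],None,fx=5,fy=5.,interpolation=2))
```

```text
[0.47792811 0.26426536 0.01974357] [ 0.49607618 -0.49634308 -0.52642153]
```

View pics/f1.png

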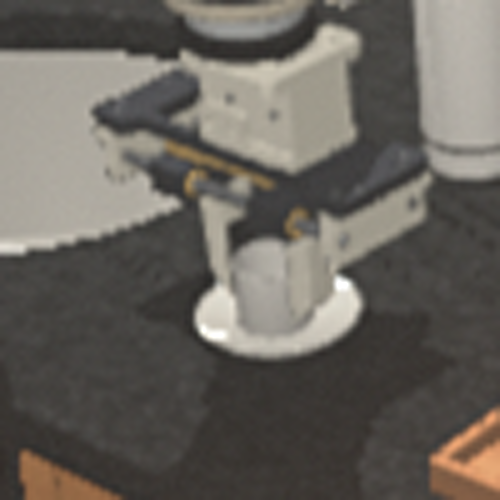

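Call:
{"op": "apply_moves", "data": {
  "motion": [
    {"x": 0,"y": 0,"z": -0.1,"yaw": 0,"hand": -0.4},
    {"x": 0,"y": 0,"z": -0.1,"yaw": 0,"hand": 0.1},
    {"x": 0,"y": 0,"z": -0.1,"yaw": 0,"hand": 0.5},
    {"x": 0,"y": 0,"z": -0.1,"yaw": 0,"hand": 0.5},
    {"x": 0,"y": 0,"z": -0.1,"yaw": 0,"hand": 0.5},
    {"x": 0,"y": 0,"z": 2,"yaw": 0,"hand": 0.5},
    {"x": 0,"y": 0,"z": 6,"yaw": 0,"hand": 0.5},
    {"x": 0,"y": -1,"z": 11,"yaw": 0,"hand": 0.6},
    {"x": 0,"y": -5,"z": 16,"yaw": 0,"hand": 0.6},
    {"x": 0,"y": -10,"z": 16.5,"yaw": 0,"hand": 0.6}
  ]
}}

```text
clock: 24.95
position: [0.4797, 0.1649, 0.1881]
ee_rot: [0.005, 3.136, 0.005]
force: [0.3, -0.0, 0.5]
width: 0.798
gripper_force: 0.0
```

Call:
{"op": "apply_moves", "data": {
  "motion": [
    {"x": 0.5,"y": -5,"z": 0,"yaw": 0,"hand": 0.6},
    {"x": 1,"y": -10,"z": 0,"yaw": 0,"hand": 0.6},
    {"x": 1.5,"y": -16,"z": 0,"yaw": 0,"hand": 0.6},
    {"x": 2,"y": -22,"z": 0,"yaw": 0,"hand": 0.6},
    {"x": 2.5,"y": -27,"z": 0,"yaw": 0,"hand": 0.6},
    {"x": 2.5,"y": -29,"z": 0,"yaw": 0,"hand": 0.6},
    {"x": 2.5,"y": -29,"z": 0,"yaw": 0,"hand": 0.6}
  ]
}}

```text
clock: 25.82
position: [0.5025, -0.1274, 0.1848]
ee_rot: [0.014, 3.142, -0.001]
force: [-0.0, 0.7, -0.8]
width: 0.8
gripper_force: 0.0
```

Run:
```python
from h import *
o=observe();print(o["position"],o["force"])
jars(["cup"],.006); jars(["red_jar","yellow_jar","white_jar"],.015)
cv2.imwrite("pics/f2.png",np.hstack([cv2.resize(get_image("scene")[180:260,170:250],None,fx=5,fy=5.),cv2.resize(get_image("top")[260:340,160:240],None,fx=5,fy=5.)]))
for c in("top","scene"):
    s=silhouettes("saucer",c)[0]
    e=cv2.fitEllipse(cv2.convexHull(max(cv2.findContours(s["mask"].astype(np.uint8),0,1)[0],key=len)));print(np.round(unproj([e[0]],.012,c),4))
```

```text
[ 0.50247264 -0.12743441  0.18476811] [-2.36617568e-04  7.33175398e-01 -8.32721596e-01]
top cup [0.4775 0.2659] iou 0.92 p 0.79
scene cup [0.4798 0.2686] iou 0.94 p 0.61
top red_jar [ 0.3762 -0.277 ] iou 0.94 p 0.92
top yellow_jar [ 0.4445 -0.2784] iou 0.9 p 0.65
top white_jar [0.7193 0.3284] iou 0.53 p 0.66
scene red_jar [ 0.3768 -0.2762] iou 0.95 p 0.66
scene yellow_jar [ 0.4476 -0.2812] iou 0.8 p 0.76
scene white_jar [ 0.5175 -0.2809] iou 0.75 p 0.59
[[0.4775 0.2639 0.012 ]]
[[0.4776 0.265  0.012 ]]
```

View pics/f2.png

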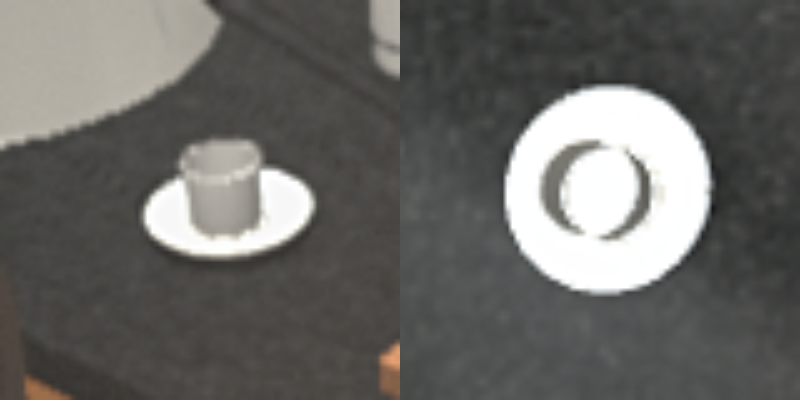

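Call:
{"op": "apply_moves", "data": {
  "motion": [
    {"x": 0.5,"y": -5,"z": 0,"yaw": 0,"hand": 0.6},
    {"x": 1,"y": -10,"z": 0,"yaw": 0,"hand": 0.6},
    {"x": 1.3,"y": -14,"z": 0,"yaw": 0,"hand": 0.6},
    {"x": 1.3,"y": -15.4,"z": 0,"yaw": 0,"hand": 0.6},
    {"x": 1.3,"y": -15.4,"z": 0,"yaw": 0,"hand": 0.6},
    {"x": 1.3,"y": -15.4,"z": -4,"yaw": 0,"hand": 0.6},
    {"x": 1.3,"y": -15.4,"z": -8,"yaw": 0,"hand": 0.6},
    {"x": 1.3,"y": -15.4,"z": -10.4,"yaw": 0,"hand": 0.6},
    {"x": 1.3,"y": -15.4,"z": -11,"yaw": 0,"hand": 0.6},
    {"x": 1.3,"y": -15.4,"z": -11,"yaw": 0,"hand": 0.6}
  ],
  "newtons": 25
}}

```text
clock: 27.88
position: [0.5163, -0.2786, 0.0751]
ee_rot: [0.006, 3.141, 0.001]
force: [-0.2, -0.2, 0.9]
width: 0.802
gripper_force: 0.0
```

Call:
{"op": "apply_moves", "data": {
  "motion": [
    {"x": 0,"y": 0,"z": 0,"yaw": 0,"hand": 0.1},
    {"x": 0,"y": 0,"z": 0,"yaw": 0,"hand": -0.5},
    {"x": 0,"y": 0,"z": 0,"yaw": 0,"hand": -0.5},
    {"x": 0,"y": 0,"z": 0,"yaw": 0,"hand": -0.5},
    {"x": 0,"y": 0,"z": 0,"yaw": 0,"hand": -0.5},
    {"x": 0,"y": 0,"z": 0,"yaw": 0,"hand": -0.5}
  ]
}}

```text
clock: 28.62
position: [0.5161, -0.2799, 0.0751]
ee_rot: [0.008, 3.141, -0.0]
force: [-0.2, 0.7, 5.0]
width: 0.504
gripper_force: 24.5
```

Call:
{"op": "apply_moves", "data": {
  "motion": [
    {"x": 0,"y": 0,"z": 3,"yaw": 0,"hand": -0.5},
    {"x": 0,"y": 2,"z": 7,"yaw": 0,"hand": -0.5},
    {"x": 0,"y": 7,"z": 7,"yaw": 0,"hand": -0.5},
    {"x": -0.5,"y": 12,"z": 7,"yaw": 0,"hand": -0.5},
    {"x": -1,"y": 17,"z": 7,"yaw": 0,"hand": -0.5},
    {"x": -1.4,"y": 22,"z": 7,"yaw": 0,"hand": -0.5},
    {"x": -1.4,"y": 27,"z": 7,"yaw": 0,"hand": -0.5},
    {"x": -1.4,"y": 31,"z": 7,"yaw": 0,"hand": -0.5},
    {"x": -1.4,"y": 33,"z": 7,"yaw": 0,"hand": -0.5},
    {"x": -1.4,"y": 33,"z": 4,"yaw": 0,"hand": -0.5}
  ]
}}

```text
clock: 29.88
position: [0.5031, 0.0531, 0.1155]
ee_rot: [0.002, 3.138, 0.003]
force: [-0.4, -1.0, -1.6]
width: 0.501
gripper_force: 24.8
```

Call:
{"op": "apply_moves", "data": {
  "motion": [
    {"x": 0,"y": 0,"z": -2,"yaw": 0,"hand": -0.5},
    {"x": 0,"y": 0,"z": -3.8,"yaw": 0,"hand": -0.5},
    {"x": 0,"y": 0,"z": -4.4,"yaw": 0,"hand": -0.5},
    {"x": 0,"y": 0,"z": -4.7,"yaw": 0,"hand": -0.5},
    {"x": 0,"y": 0,"z": -4.7,"yaw": 0,"hand": -0.5}
  ]
}}

```text
clock: 30.5
position: [0.5022, 0.0502, 0.0682]
ee_rot: [0.009, 3.141, 0.0]
force: [-0.8, 0.4, -0.8]
width: 0.501
gripper_force: 24.5
```

Call:
{"op": "apply_moves", "data": {
  "motion": [
    {"x": 0,"y": 0,"z": -0.1,"yaw": 0,"hand": -0.5},
    {"x": 0,"y": 0,"z": -0.1,"yaw": 0,"hand": 0.05},
    {"x": 0,"y": 0,"z": -0.1,"yaw": 0,"hand": 0.6},
    {"x": 0,"y": 0,"z": -0.1,"yaw": 0,"hand": 0.6},
    {"x": 0,"y": 0,"z": -0.1,"yaw": 0,"hand": 0.6},
    {"x": 0,"y": 0,"z": 3,"yaw": 0,"hand": 0.6},
    {"x": 0,"y": 0,"z": 7,"yaw": 0,"hand": 0.6},
    {"x": 0,"y": 0,"z": 11.6,"yaw": 0,"hand": 0.6},
    {"x": -1,"y": -5,"z": 11.6,"yaw": 0,"hand": 0.6},
    {"x": -2,"y": -10,"z": 11.6,"yaw": 0,"hand": 0.6}
  ]
}}

```text
clock: 31.75
position: [0.482, -0.0503, 0.1844]
ee_rot: [0.005, 3.14, 0.0]
force: [0.5, -0.7, -0.4]
width: 0.803
gripper_force: 0.0
```

Call:
{"op": "apply_moves", "data": {
  "motion": [
    {"x": -1,"y": -6,"z": 0,"yaw": 0,"hand": 0.6},
    {"x": -2,"y": -12,"z": 0,"yaw": 0,"hand": 0.6},
    {"x": -3,"y": -18,"z": 0,"yaw": 0,"hand": 0.6},
    {"x": -3.6,"y": -22,"z": 0,"yaw": 0,"hand": 0.6},
    {"x": -3.6,"y": -23,"z": 0,"yaw": 0,"hand": 0.6},
    {"x": -3.6,"y": -23,"z": -4,"yaw": 0,"hand": 0.6},
    {"x": -3.6,"y": -23,"z": -8,"yaw": 0,"hand": 0.6},
    {"x": -3.6,"y": -23,"z": -10.3,"yaw": 0,"hand": 0.6},
    {"x": -3.6,"y": -23,"z": -10.8,"yaw": 0,"hand": 0.6},
    {"x": -3.6,"y": -23,"z": -10.8,"yaw": 0,"hand": 0.6}
  ]
}}

```text
clock: 33.0
position: [0.4462, -0.2792, 0.0761]
ee_rot: [0.007, 3.141, 0.0]
force: [0.5, -0.9, 0.0]
width: 0.799
gripper_force: 0.0
```

Call:
{"op": "apply_moves", "data": {
  "motion": [
    {"x": 0,"y": 0,"z": 0,"yaw": 0,"hand": 0.1},
    {"x": 0,"y": 0,"z": 0,"yaw": 0,"hand": -0.5},
    {"x": 0,"y": 0,"z": 0,"yaw": 0,"hand": -0.5},
    {"x": 0,"y": 0,"z": 0,"yaw": 0,"hand": -0.5},
    {"x": 0,"y": 0,"z": 0,"yaw": 0,"hand": -0.5},
    {"x": 0,"y": 0,"z": 0,"yaw": 0,"hand": -0.5}
  ]
}}

```text
clock: 33.75
position: [0.4462, -0.2799, 0.0761]
ee_rot: [0.008, 3.141, -0.0]
force: [0.2, 0.1, 6.0]
width: 0.498
gripper_force: 25.0
```

Call:
{"op": "apply_moves", "data": {
  "motion": [
    {"x": 0,"y": 0,"z": 3,"yaw": 0,"hand": -0.5},
    {"x": 0,"y": 2,"z": 6,"yaw": 0,"hand": -0.5},
    {"x": 1.5,"y": 6,"z": 6,"yaw": 0,"hand": -0.5},
    {"x": 3,"y": 11,"z": 6,"yaw": 0,"hand": -0.5},
    {"x": 4.5,"y": 16,"z": 6,"yaw": 0,"hand": -0.5},
    {"x": 5.6,"y": 20,"z": 6,"yaw": 0,"hand": -0.5},
    {"x": 5.6,"y": 22.1,"z": 5,"yaw": 0,"hand": -0.5},
    {"x": 5.6,"y": 22.1,"z": 3,"yaw": 0,"hand": -0.5},
    {"x": 5.6,"y": 22.1,"z": 1,"yaw": 0,"hand": -0.5},
    {"x": 5.6,"y": 22.1,"z": 0,"yaw": 0,"hand": -0.5}
  ]
}}

```text
clock: 35.0
position: [0.5004, -0.0594, 0.0743]
ee_rot: [-0.01, -3.139, 0.001]
force: [-0.9, -0.1, -1.6]
width: 0.495
gripper_force: 25.0
```

Call:
{"op": "apply_moves", "data": {
  "motion": [
    {"x": 0,"y": 0,"z": -0.4,"yaw": 0,"hand": -0.5},
    {"x": 0,"y": 0,"z": -0.7,"yaw": 0,"hand": -0.5},
    {"x": 0,"y": 0,"z": -0.7,"yaw": 0,"hand": -0.5}
  ]
}}

```text
clock: 35.38
position: [0.5023, -0.0589, 0.0692]
ee_rot: [0.009, 3.141, 0.0]
force: [-0.6, -0.6, -0.4]
width: 0.494
gripper_force: 25.0
```

Call:
{"op": "apply_moves", "data": {
  "motion": [
    {"x": 0,"y": 0,"z": -0.1,"yaw": 0,"hand": -0.5},
    {"x": 0,"y": 0,"z": -0.1,"yaw": 0,"hand": 0.05},
    {"x": 0,"y": 0,"z": -0.1,"yaw": 0,"hand": 0.6},
    {"x": 0,"y": 0,"z": -0.1,"yaw": 0,"hand": 0.6},
    {"x": 0,"y": 0,"z": -0.1,"yaw": 0,"hand": 0.6},
    {"x": 0,"y": 0,"z": 3,"yaw": 0,"hand": 0.6},
    {"x": 0,"y": 0,"z": 7,"yaw": 0,"hand": 0.6},
    {"x": 0,"y": 0,"z": 11.6,"yaw": 0,"hand": 0.6},
    {"x": -3,"y": -5,"z": 11.6,"yaw": 0,"hand": 0.6},
    {"x": -6,"y": -10,"z": 11.6,"yaw": 0,"hand": 0.6}
  ]
}}

```text
clock: 36.62
position: [0.4417, -0.1594, 0.1853]
ee_rot: [0.004, 3.14, -0.0]
force: [-0.4, -1.3, -0.4]
width: 0.798
gripper_force: 0.0
```

Call:
{"op": "apply_moves", "data": {
  "motion": [
    {"x": -3,"y": -5,"z": 0,"yaw": 0,"hand": 0.6},
    {"x": -5.5,"y": -10,"z": 0,"yaw": 0,"hand": 0.6},
    {"x": -6.6,"y": -11.9,"z": 0,"yaw": 0,"hand": 0.6},
    {"x": -6.6,"y": -11.9,"z": 0,"yaw": 0,"hand": 0.6},
    {"x": -6.6,"y": -11.9,"z": -4,"yaw": 0,"hand": 0.6},
    {"x": -6.6,"y": -11.9,"z": -8,"yaw": 0,"hand": 0.6},
    {"x": -6.6,"y": -11.9,"z": -9.6,"yaw": 0,"hand": 0.6},
    {"x": -6.6,"y": -11.9,"z": -9.9,"yaw": 0,"hand": 0.6},
    {"x": -6.6,"y": -11.9,"z": -9.9,"yaw": 0,"hand": 0.6}
  ]
}}

```text
clock: 37.75
position: [0.3766, -0.2778, 0.0866]
ee_rot: [0.008, 3.141, -0.001]
force: [0.3, 0.6, 0.5]
width: 0.8
gripper_force: 0.0
```

Call:
{"op": "apply_moves", "data": {
  "motion": [
    {"x": 0,"y": 0,"z": 0,"yaw": 0,"hand": 0.1},
    {"x": 0,"y": 0,"z": 0,"yaw": 0,"hand": -0.5},
    {"x": 0,"y": 0,"z": 0,"yaw": 0,"hand": -0.5},
    {"x": 0,"y": 0,"z": 0,"yaw": 0,"hand": -0.5},
    {"x": 0,"y": 0,"z": 0,"yaw": 0,"hand": -0.5},
    {"x": 0,"y": 0,"z": 0,"yaw": 0,"hand": -0.5}
  ]
}}

```text
clock: 38.5
position: [0.376, -0.2777, 0.086]
ee_rot: [0.008, 3.141, -0.0]
force: [-1.0, 1.0, 6.0]
width: 0.481
gripper_force: 25.0
```

Call:
{"op": "apply_moves", "data": {
  "motion": [
    {"x": 0,"y": 0,"z": 4,"yaw": 0,"hand": -0.5},
    {"x": 0,"y": 0,"z": 9,"yaw": 0,"hand": -0.5},
    {"x": 1,"y": 3,"z": 12,"yaw": 0,"hand": -0.5},
    {"x": 2.5,"y": 8,"z": 12,"yaw": 0,"hand": -0.5},
    {"x": 4,"y": 13,"z": 12,"yaw": 0,"hand": -0.5},
    {"x": 5.5,"y": 18,"z": 12,"yaw": 0,"hand": -0.5},
    {"x": 6.5,"y": 23,"z": 12,"yaw": 0,"hand": -0.5},
    {"x": 7.1,"y": 26.5,"z": 12,"yaw": 0,"hand": -0.5},
    {"x": 7.1,"y": 27.4,"z": 11,"yaw": 0,"hand": -0.5},
    {"x": 7.1,"y": 27.4,"z": 8,"yaw": 0,"hand": -0.5}
  ]
}}

```text
clock: 39.75
position: [0.4476, -0.0032, 0.1657]
ee_rot: [0.006, 3.139, 0.001]
force: [0.2, 0.4, -1.2]
width: 0.478
gripper_force: 25.0
```

Call:
{"op": "apply_moves", "data": {
  "motion": [
    {"x": 0,"y": 0,"z": -3,"yaw": 0,"hand": -0.5},
    {"x": 0,"y": 0,"z": -6,"yaw": 0,"hand": -0.5},
    {"x": 0,"y": 0,"z": -8,"yaw": 0,"hand": -0.5},
    {"x": 0,"y": 0,"z": -8.5,"yaw": 0,"hand": -0.5},
    {"x": 0,"y": 0,"z": -8.7,"yaw": 0,"hand": -0.5},
    {"x": 0,"y": 0,"z": -8.7,"yaw": 0,"hand": -0.5}
  ]
}}

```text
clock: 40.5
position: [0.4473, -0.004, 0.0794]
ee_rot: [0.009, 3.14, 0.0]
force: [0.1, -0.8, -1.4]
width: 0.48
gripper_force: 25.0
```

Not yet touching; lower slightly, release, lift and retreat.

Call:
{"op": "apply_moves", "data": {
  "motion": [
    {"x": 0,"y": 0,"z": -0.15,"yaw": 0,"hand": -0.5},
    {"x": 0,"y": 0,"z": -0.15,"yaw": 0,"hand": -0.5},
    {"x": 0,"y": 0,"z": -0.15,"yaw": 0,"hand": 0.05},
    {"x": 0,"y": 0,"z": -0.15,"yaw": 0,"hand": 0.6},
    {"x": 0,"y": 0,"z": -0.15,"yaw": 0,"hand": 0.6},
    {"x": 0,"y": 0,"z": -0.15,"yaw": 0,"hand": 0.6},
    {"x": 0,"y": 0,"z": 3,"yaw": 0,"hand": 0.6},
    {"x": 0,"y": 0,"z": 8,"yaw": 0,"hand": 0.6},
    {"x": 0,"y": 0,"z": 13,"yaw": 0,"hand": 0.6},
    {"x": -2,"y": -5,"z": 13,"yaw": 0,"hand": 0.6}
  ]
}}

```text
clock: 41.75
position: [0.4304, -0.0516, 0.2119]
ee_rot: [-0.002, 3.134, 0.002]
force: [1.7, -1.6, -0.7]
width: 0.801
gripper_force: 0.0
```

Call:
{"op": "apply_moves", "data": {
  "motion": [
    {"x": 0,"y": -5,"z": 0,"yaw": 0,"hand": 0.6},
    {"x": 0,"y": -10,"z": 0,"yaw": 0,"hand": 0.6},
    {"x": 0,"y": -15,"z": 0,"yaw": 0,"hand": 0.6},
    {"x": 0,"y": -20,"z": 0,"yaw": 0,"hand": 0.6},
    {"x": 0,"y": -22,"z": 0,"yaw": 0,"hand": 0.6},
    {"x": 0,"y": -22,"z": 0,"yaw": 0,"hand": 0.6},
    {"x": 0,"y": -22,"z": 0,"yaw": 0,"hand": 0.6}
  ]
}}

```text
clock: 42.62
position: [0.4268, -0.2726, 0.2085]
ee_rot: [-0.007, -3.141, -0.001]
force: [0.5, 0.5, -0.4]
width: 0.802
gripper_force: 0.0
```

Run:
```python
from h import *
o=observe();print(o["position"],o["force"],o["clock"])
jars(["red_jar","yellow_jar","white_jar"],.008);jars(["cup"],.006)
cv2.imwrite("pics/g1.png",np.hstack([cv2.resize(get_image("scene")[170:300,200:340],None,fx=2.8,fy=2.8),cv2.resize(get_image("top")[230:360,235:375],None,fx=2.8,fy=2.8)]))
```

```text
[ 0.42681199 -0.27260694  0.20846955] [ 0.46759497  0.50770655 -0.449506  ] 42.625
top red_jar [ 0.4469 -0.0032] iou 0.93 p 0.8
top yellow_jar [ 0.4998 -0.0594] iou 0.93 p 0.82
top white_jar [0.5001 0.0491] iou 0.9 p 0.79
scene red_jar [ 0.4486 -0.0011] iou 0.94 p 0.85
scene yellow_jar [ 0.5011 -0.0578] iou 0.92 p 0.87
scene white_jar [0.5082 0.0606] iou 0.41 p 0.64
top cup [0.4768 0.2659] iou 0.92 p 0.6
scene cup [0.481  0.2727] iou 0.9 p 0.61
```

View pics/g1.png

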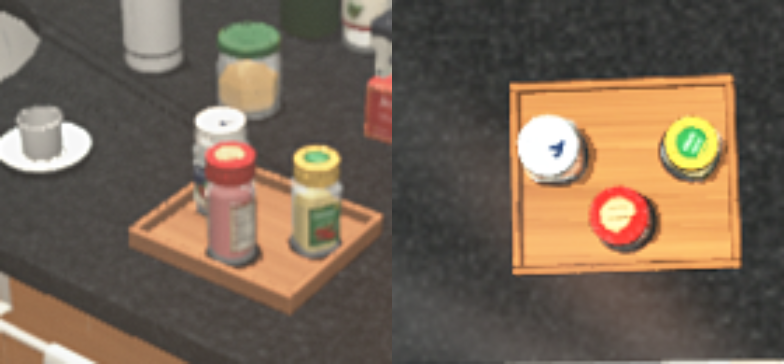

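All jars stand upright on their pads, within about 2 mm of where they started, and the cup is upright in the saucer.

```bash
python3 -c "from cell import *; print(sign_off())"
```

```text
the job is handed in; nothing more can be done
None
```

Job handed in at about 43 s on the robot's clock: by the last camera check, all three jars stand upright on their original pads (measured within about 3 mm of where they started) and the cup stands upright in the middle of the saucer; the hand-in returned no verdict.

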